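Open the stuck filler cap of the hydraulic power pack

TASK

The bender's hydraulic power pack is due for topping up, but its black filler cap has stuck: grip the cap and break it loose with a short hard twist anticlockwise (seen from above), then turn it on gently until it comes up against its stop. Do not force it past the stop, and do not drag, press or lever on it while it is still caught in the neck. Lift it straight off, set it down in the drip tray the right way up without dropping it, and leave everything else where it is.

Things in the scene. Friction and masses are not known exactly. Their poses are not given: they have to be found in the camera images.
- cap: Ribbed black round filler cap with a steel disc on top, 56 mm across, 38 mm tall, 130 to 210 g, closed on the filler neck. Origin at the centre of its underside, z up its axis. Grip the solid upper part, 15 to 38 mm above the origin; below is a hollow skirt. Bayonet: three pins in the skirt, 120 degrees apart, jammed under cams of the neck by a springy seal. Opens ANTICLOCKWISE from above (+yaw).
- cap_top (a point): Centre of the cap's top face, 38 mm above the cap's origin. To break loose: roughly 1 to 2 N m, over the first 5 to 35 degrees; then the twist dies away to almost nothing over some 25 degrees, while the cap is free to rise 3 mm, and it spins on easily to an end stop, 50 to 88 degrees from its start. How far cannot be seen, nor told from the cap's yaw. A grip below about 35 N may slip round.
- filler (a point): Filler neck's axis at the lid's top face, z up, axes as the power pack. Neck 37 mm high, flange 68 mm across, 9 mm high. Closed cap: underside 19 to 20 mm above here, top 58 mm. Only in the last 5 degrees before the stop does it lift off; else it is caught. A resisting twist that rises again shows the stop: 0.2 to 0.6 N m is harmless, over 1 N m forces it, as does a pull or side load over 40 N.
- power_pack: Hydraulic power pack, fixed: grey tank 240 (x) x 360 (y) mm, lid 260 x 380 mm with its top face 135 mm over the bench. Origin under its centre. On the lid: filler at x -45, y -115 mm; blue motor 120 mm across at x 35, y 105, 179 mm tall, with a black box 90 to 130 mm up on its -x side; valve block and gauge at x 80, y 0, 109 mm tall.
- drip_tray: Open steel drip tray, loose on the bench, empty: 240 (x) x 180 (y) mm, 28 mm high, walls and floor 3 mm thick. Origin at the centre of its underside, z up.
- spanner: steel open-ended spanner, 160 mm long, lying on the pack's lid in front of the motor; origin under its middle
- flask: black vacuum flask standing, 90 mm across, 220 mm tall; origin under its middle
- mug: steel cup standing, 74 mm across, 85 mm tall; origin under its middle
- tape_measure: tape measure standing on edge, 70 x 35 x 65 mm; origin under its middle
- oil_bottle: oil bottle standing, 76 mm across, 200 mm tall; origin under its middle
- wire_brush: wire brush lying bristles down, 210 mm long, 38 mm high; origin under its middle
- bar_end: round steel bar offcut standing on end, 90 mm across, 50 mm tall; origin under its middle
Mind the look-alikes: they are no part of the job. What is shaped like the cap but blue or red is not meant.

How it is judged:
By the outcome, as a careful person would: the job done as asked, in the order asked, and still so for the second after the job is handed in, with the robot touching nothing.
It also fails if it takes over 70 s, if anything falls off the work surface, if the arm or the gripper's body presses on something with over 40 N, if the wrist force passes 120 N, or if a joint passes its speed limit or range.

ROBOT

A 6-joint arm with a two-finger parallel gripper is mounted at the origin on the work surface. World frame = base frame: x ahead of the robot, y to its left, z up, the work surface at z = 0. Lengths are in m, angles in rad, forces in N, time in s.
With the tool pointing down it reaches from about 0.325 to 0.875 m from the base axis. Payload 4.4 kg.
Tool frame: the origin (TCP) lies at the very end of the fingers, on their centre line; the grasp point (between the pads) lies 19 mm behind it; z points along the fingers, y is the line along which they close (so a half turn about z gives the same grasp; the last joint's range is limited). The gripper opens to 85 mm and grips with 20 to 120 N. Pads are 22 mm wide; open, the fingers measure 114 mm over their backs; the gripper's body (76 mm by 85 mm) begins 54 mm behind the grasp point. The pads swing forward as they close: fully open they stand 13 mm farther back than shut.
Start: joints at [-1.383, 0.207, 1.542, -0, 1.393, -0.15], TCP at [0.191, -0.542, 0.231] pointing down, gripper open.
Joint ranges: [-2.73, 2.73], [-0.86, 2.22], [0.23, 2.46], [-1.11, 4.25], [0.08, 2.63], [-2.82, 2.82]. Speed limits (rad/s): [2.79, 2.79, 3.14, 3.14, 3.14, 3.14].

INTERFACE

Orientations are given as a unit quaternion [x, y, z, w].
In Python, from plant import manip gives the robot as it stands.
- The arm moves only by the tool arm_command, never from a script. Its argument "increments" is a list of rows, each a list of 4 numbers: the shift along the world's x, y, z scaled (see below), then the turn about the world's z scaled (see below). In form: [[tx, ty, tz, spin], ...]. A call has 1 to 8 rows; each row is the pose to reach, as a shift and turn from the pose commanded when the call began, turning the shorter way round; what a row does not reach only later rows make up. The controller multiplies each number of a shift by 0.75 m and each number of a turn by 360 degrees. A row lasts 1/8 s, in which the tool goes at most 62.5 mm and 10.7 degrees, less where a joint would pass 70% of its speed; a pose out of reach is approached as far as the arm can. A call with a number of a shift or a turn outside -1 to 1 is refused whole. A call with a gripper value outside its range is refused whole. "jaw" is the opening in per cent of the stroke, from 0 (shut) to 100 (fully open), set as the call begins (left out, the last holds). The fingers move at their own pace and stop on an object; "force" is the grip in N (left out, the last holds). Time passes only in rows, so rows that repeat a pose let the fingers close. It gives the time, the measured TCP pose, the force, the opening and the grip force at its end, in the units of the state.
- manip.sense(): the state, without advancing time (a new reading comes with each control period).
- manip.capture(name): name is "side" or "top"; returns a dict with "img" (480x640x3 uint8, red, green, blue), "camera_matrix" (3x3 intrinsics, pixels), "R" (3x3) and "t" (3): a world point X has camera coordinates R X + t. Camera axes: x right, y down, z forward; pixel columns grow to the right and rows downward; lengths in m; the calibration is good to about 2 mm. A picture is of the moment at which its call begins. There is no depth.
- manip.job_done(): hands the job in; it is judged then, once.
Trained networks look in the newest picture that a camera, given by its name, has taken for a name from the list of things; names that differ only in an ending like _2 or _b are one class to them, and where a whole thing is asked for, a point or a joint stands for the part that bears it (a point fixed in the world has none). Each returns a list of dicts, best first, with "score" (0 to 1); they miss things now and then, are a little off and sometimes report something else, mostly with a low value. They report only what shows in the picture. A call takes as long as a camera call. They do not tell look-alikes from the thing itself.
- manip.trace(thing, camera): "pixels" (480x640 bool, what is visible of it) and "bbox" ([left, top, width, height] in pixels, round what is visible of it).
- manip.pinpoint(thing, camera): "xy" ([column, row] in pixels: a listed point, or the origin of a listed thing).
The state is a dict: "clock": time; "joint_pos": joint angles; "dq": joint speeds; "effort": joint torques, N m; "tool_pos": TCP position; "ee_rot": TCP orientation; "force": force on the tool from outside, world axes, zero at the start; "moment": the same for the moment, N m; "opening": finger opening in m; "gripper_force": force on a finger pad.
Only numpy, scipy, OpenCV 4.12 (cv2) and the standard library are available. Lean on these libraries where they do the work, as an engineer would, in place of code of your own. Each camera call takes 0.05 s, during which the arm holds its last target. There are 200 camera calls.

## Working session

There is one attempt and no reset: what is moved stays moved. The work goes in short steps, Python scripts to look and compute and a tool call to move; the robot and the scene stay as the last step left them, time stands still between calls to the robot, and variables do not carry over. Pictures are saved under pics/ and viewed, at most 10 in all, crops included, and the job is handed in when it is done.

Besides the shell and the picture viewer there is one more tool, called after ">>>" as a command line: name --pt "numbers of a row" for each row, then --argument value for the rest. arm_command: Moves the arm, as the interface text tells. Shifts and turns lie within -1 to 1; 1 stands for 0.75 m of shift or 360 degrees of turn. Its arguments: {"type":"object","properties":{"increments":{"type":"array","items":{"type":"array","items":{"type":"number","minimum":-1,"maximum":1}}},"jaw":{"type":"number"},"force":{"type":"number"}},"required":["increments"]}

```bash
mkdir -p pics; cat > h.py <<'E'
from plant import manip
import numpy as np, cv2
def cap(n,f=None):
    c=manip.capture(n)
    if f: cv2.imwrite(f,cv2.cvtColor(c['img'],cv2.COLOR_RGB2BGR))
    return c
def ray(c,uv):
    K,R,t=[np.array(c[k]) for k in('camera_matrix','R','t')]
    o=-R.T@t; d=R.T@np.linalg.solve(K,[uv[0],uv[1],1]); return o,d
def atz(c,uv,z):
    o,d=ray(c,uv); return o+d*(z-o[2])/d[2]
def proj(c,X):
    p=c['camera_matrix']@(c['R']@np.array(X)+c['t']); return p[:2]/p[2]
E
python3 - <<'E'
from h import *
np.set_printoptions(precision=4,suppress=True)
cs={n:cap(n,f'pics/{n}0.png') for n in('top','side')}
for n,c in cs.items():
    print(n,'campos',-np.array(c['R']).T@c['t'])
    for th,z in(('cap_top',.193),('filler',.135),('cap',.155),('power_pack',0),('drip_tray',0)):
        for r in manip.pinpoint(th,n)[:3]: print(th,r['score'],np.array(r['xy']),atz(c,r['xy'],z))
s=manip.sense(); print(s['clock'],s['tool_pos'],s['ee_rot'],s['opening'],s['force'],s['moment'])
E
```

```text
top campos [0.3701 0.0833 1.2928]
cap_top 0.88 [371.  224.8] [ 0.5448 -0.0551  0.193 ]
cap_top 0.82 [323.8 223.9] [0.5452 0.0594 0.193 ]
cap_top 0.59 [340.8 301.6] [0.3595 0.0168 0.193 ]
filler 0.91 [319.9 235.5] [0.5245 0.0677 0.135 ]
cap 0.83 [322.2 229.7] [0.5365 0.0624 0.155 ]
cap 0.69 [338.7 300.6] [0.3615 0.0197 0.155 ]
cap 0.57 [367.1 224.5] [ 0.5514 -0.0501  0.155 ]
power_pack 0.87 [278.2 225.7] [0.5688 0.1849 0.    ]
power_pack 0.35 [253.1 260.6] [0.4683 0.253  0.    ]
drip_tray 0.8 [453.3 237.5] [ 0.5426 -0.3133  0.    ]
side campos [ 0.2798 -1.0923  1.1525]
cap_top 0.92 [344.3 300.3] [ 0.5332 -0.2111  0.193 ]
cap_top 0.84 [260.  293.3] [ 0.347  -0.1442  0.193 ]
cap_top 0.69 [319.4 228.3] [0.536  0.0585 0.193 ]
filler 0.74 [317.6 242.4] [0.5331 0.0697 0.135 ]
cap 0.96 [340.1 308.3] [ 0.527  -0.1991  0.155 ]
cap 0.93 [262.9 305.5] [ 0.3505 -0.1484  0.155 ]
cap 0.76 [317.  236.3] [0.5322 0.0721 0.155 ]
drip_tray 0.76 [350.3 379.2] [ 0.5313 -0.2913  0.    ]
0.6 [ 0.1911 -0.5423  0.2313] [0.9857 0.1686 0.     0.    ] 0.08525509588748441 [ 0.466  -1.0228 -0.2629] [ 0.061   0.0254 -0.0368]
```

View pics/top0.png

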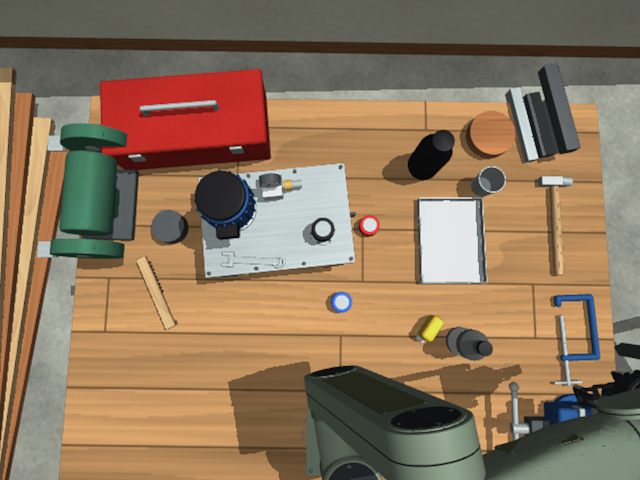

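View pics/side0.png

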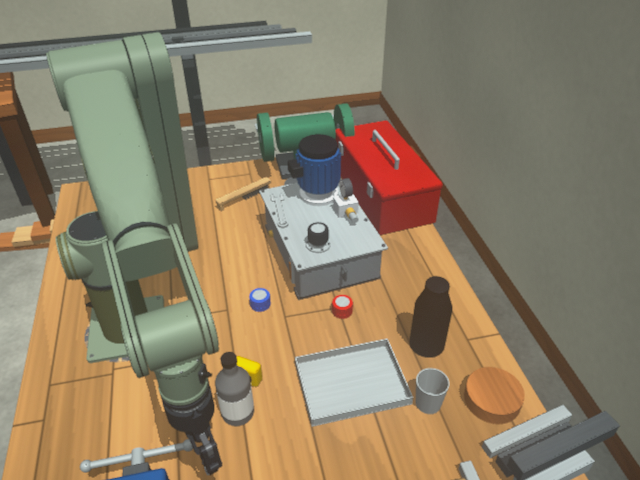

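The top view shows the black cap at about (322,229), with red (369,225) and blue (341,302) look-alikes. The tray is near (452,240). The side view has the cap at about (318,229). Next I'll measure the cap disc and the tray more finely.

```bash
python3 - <<'E'
from h import *
np.set_printoptions(precision=4,suppress=True)
def tri(a,ua,b,ub):
    oa,da=ray(a,ua);ob,db=ray(b,ub)
    s=np.linalg.lstsq(np.c_[da,-db],ob-oa,rcond=None)[0]
    p,q=oa+da*s[0],ob+db*s[1]; return (p+q)/2,np.linalg.norm(p-q)
C={};P={}
for n,g in(('top',(323,229)),('side',(318,230))):
    c=C[n]=cap(n)
    for r in manip.trace('cap',n):
        m=r['pixels'];ys,xs=np.nonzero(m)
        if abs(xs.mean()-g[0])<12 and abs(ys.mean()-g[1])<15:
            img=c['img'].astype(int); x,y,w,h=r['bbox']
            br=(m&(img.min(2)>110)).astype(np.uint8)
            k,l,st,ce=cv2.connectedComponentsWithStats(br)
            i=1+st[1:,4].argmax(); P[n]=ce[i]; print(n,r['score'],r['bbox'],'disc',st[i],ce[i],atz(c,ce[i],.193))
    r=manip.trace('drip_tray',n)[0]; print('tray',r['score'],r['bbox'])
    q=cv2.boxPoints(cv2.minAreaRect(np.argwhere(r['pixels'])[:,::-1].astype(np.float32)))
    ys,xs=np.nonzero(r['pixels']); print(np.array([atz(c,u,.028)[:2] for u in q]), 'mean',atz(c,(xs.mean(),ys.mean()),.01))
print(tri(C['top'],P['top'],C['side'],P['side']))
im=cv2.cvtColor(C['top']['img'],cv2.COLOR_RGB2BGR)[195:265,280:385]
im2=cv2.cvtColor(C['side']['img'],cv2.COLOR_RGB2BGR)[195:265,270:375]
cv2.imwrite('pics/crop1.png',cv2.resize(np.vstack([im,im2]),None,fx=4,fy=4,interpolation=cv2.INTER_CUBIC))
E
```

```text
top 0.73 [310.8, 220.2, 24.1, 19.5] disc [315 221  16  16 208] [322.5529 228.2692] [0.5345 0.0622 0.193 ]
tray 0.74 [419.2, 197.6, 65.7, 87.1]
[[ 0.649  -0.2046]
 [ 0.6586 -0.395 ]
 [ 0.4144 -0.3945]
 [ 0.4054 -0.209 ]] mean [ 0.5325 -0.3051  0.01  ]
side 0.76 [304.6, 222.2, 21.4, 23.8] disc [310 223  15  10 117] [317.4957 227.7607] [0.5316 0.0619 0.193 ]
tray 0.78 [295.6, 338.5, 120.2, 87.3]
[[ 0.407  -0.2176]
 [ 0.6817 -0.2064]
 [ 0.6488 -0.409 ]
 [ 0.4036 -0.4125]] mean [ 0.5313 -0.3068  0.01  ]
(array([0.5331, 0.0624, 0.1927]), np.float64(0.0027847968622263302))
```

>>> arm_command --pt "0 0 0.08 0" --pt "0 0 0.16 0" --jaw 100

```text
clock: 1.15
tool_pos: [0.1909, -0.5417, 0.3515]
ee_rot: [0.986, 0.169, -0.0, -0.001]
force: [-0.5, -0.6, 0.2]
opening: 0.0855
gripper_force: 0.0
```

View pics/crop1.png

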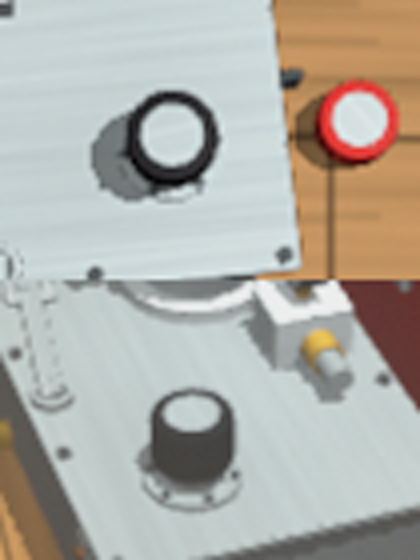

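>>> arm_command --pt "0.06 0.05 0 0" --pt "0.12 0.11 0 0" --pt "0.18 0.17 0 0" --pt "0.23 0.24 0 0" --pt "0.28 0.31 0 0" --pt "0.32 0.38 0 0" --pt "0.35 0.45 0 0" --pt "0.38 0.52 0 0"

```text
clock: 2.15
tool_pos: [0.4767, -0.1503, 0.3515]
ee_rot: [0.986, 0.169, 0.0, 0.0]
force: [0.4, -0.3, 0.0]
opening: 0.0852
gripper_force: 0.0
```

>>> arm_command --pt "0.03 0.07 0 0" --pt "0.05 0.14 0 0" --pt "0.065 0.21 0 0" --pt "0.075 0.27 0 0" --pt "0.076 0.285 0 0" --pt "0.076 0.285 0 0"

```text
clock: 2.9
tool_pos: [0.533, 0.0616, 0.3513]
ee_rot: [0.986, 0.169, -0.0, 0.0]
force: [-0.3, -0.4, -0.3]
opening: 0.0859
gripper_force: 0.0
```

>>> arm_command --pt "0 0 -0.08 0" --pt "0 0 -0.15 0" --pt "0 0 -0.16 0" --pt "0 0 -0.16 0"

```text
clock: 3.4
tool_pos: [0.5337, 0.0603, 0.2324]
ee_rot: [0.986, 0.168, 0.001, 0.0]
force: [0.2, 0.1, 0.8]
opening: 0.0851
gripper_force: 0.0
```

```bash
python3 - <<'E'
from h import *
c=cap('side');c2=cap('top')
s=manip.sense();print(s['tool_pos'],s['joint_pos'],s['moment'])
print(proj(c,s['tool_pos']),proj(c2,s['tool_pos']))
ims=[]
for k in(c,c2):
    im=cv2.cvtColor(k['img'],cv2.COLOR_RGB2BGR).copy()
    ims.append(cv2.resize(im[170:270,260:380],None,fx=3.3,fy=3.3,interpolation=cv2.INTER_CUBIC))
cv2.imwrite('pics/crop2.png',np.hstack(ims))
E
```

```text
[0.53516548 0.06071178 0.23441092] [-4.77014123e-02  1.23230880e-01  1.63140386e+00 -1.25066544e-04
  1.38140697e+00  1.18520250e+00] [0.04430224 0.00360269 0.03268925]
[318.76982953 215.54631892] [323.58831675 225.36993055]
```

View pics/crop2.png

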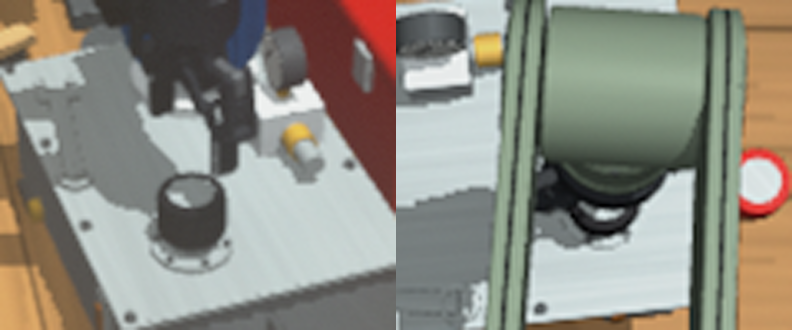

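The fingers straddle the black cap symmetrically; the tips are at about (308,202) and (328,221) in the side view, with the cap at 318. I'll go down and close lightly first.

>>> arm_command --pt "0 0 -0.03 0" --pt "0 0 -0.06 0" --pt "0 0 -0.095 0" --pt "0 0 -0.095 0"

```text
clock: 4.0
tool_pos: [0.5331, 0.0613, 0.1603]
ee_rot: [0.986, 0.169, -0.0, -0.0]
force: [0.1, -0.1, -0.0]
opening: 0.0855
gripper_force: 0.0
```

>>> arm_command --pt "0 0 0 0" --pt "0 0 0 0" --pt "0 0 0 0" --pt "0 0 0 0" --jaw 50 --force 20

```text
clock: 4.5
tool_pos: [0.5343, 0.063, 0.1627]
ee_rot: [0.986, 0.169, 0.002, -0.001]
force: [-2.5, 4.0, 5.2]
opening: 0.0556
gripper_force: 20.9
```

>>> arm_command --pt "0 0 0 0" --pt "0 0 0 0" --pt "0 0 0 0" --jaw 45 --force 80

```text
clock: 4.88
tool_pos: [0.5346, 0.0626, 0.1631]
ee_rot: [0.986, 0.169, 0.002, -0.001]
force: [-2.5, 3.9, 6.9]
opening: 0.0544
gripper_force: 82.6
```

```bash
cat > s.py <<'E'
from h import *
np.set_printoptions(precision=3,suppress=True)
s=manip.sense();q=s['ee_rot'];print(s['clock'],s['tool_pos'],'yaw',np.degrees(2*np.arctan2(q[1],q[0])),s['force'],s['moment'],s['gripper_force'],s['opening'],s['joint_pos'][5])
E
python3 s.py
```

```text
4.875 [0.535 0.063 0.163] yaw 19.42391352554062 [-2.493  3.9    6.884] [ 0.545  0.355 -0.002] 82.64488652210275 0.054356241929923464 1.1854362080734249
```

>>> arm_command --pt "0 0 0.003 0" --pt "0 0 0.003 0.025" --pt "0 0 0.003 0.05"

```text
clock: 5.25
tool_pos: [0.5343, 0.0619, 0.1639]
ee_rot: [0.947, 0.323, 0.002, 0.0]
force: [0.4, 2.0, 2.4]
opening: 0.0539
gripper_force: 86.8
```

```bash
python3 s.py
```

```text
5.25 [0.534 0.062 0.164] yaw 37.643496594119895 [0.361 2.024 2.352] [ 0.284 -0.084 -0.603] 86.82258952481789 0.05387263890129127 0.8671283858893525
```

>>> arm_command --pt "0 0 0 0.014"

```text
clock: 5.38
tool_pos: [0.5347, 0.0619, 0.1639]
ee_rot: [0.932, 0.363, 0.002, 0.0]
force: [2.1, 4.0, 2.5]
opening: 0.054
gripper_force: 86.8
```

```bash
python3 s.py
```

```text
5.375 [0.535 0.062 0.164] yaw 42.554944301779614 [2.104 4.032 2.55 ] [ 0.465 -0.278 -0.5  ] 86.77071459664148 0.05399554229779099 0.7812391002118394
```

>>> arm_command --pt "0 0 0 0.014"

```text
clock: 5.5
tool_pos: [0.5351, 0.0623, 0.1642]
ee_rot: [0.915, 0.403, 0.003, 0.0]
force: [1.8, 5.1, 2.2]
opening: 0.0544
gripper_force: 86.8
```

```bash
python3 s.py
```

```text
5.5 [0.535 0.062 0.164] yaw 47.57411165692437 [1.778 5.067 2.2  ] [ 0.792 -0.262 -0.39 ] 86.81611743380927 0.054391289811721144 0.693498459775175
```

>>> arm_command --pt "0 0 0 0.01"

```text
clock: 5.62
tool_pos: [0.5351, 0.0626, 0.1643]
ee_rot: [0.902, 0.432, 0.003, -0.0]
force: [1.5, 5.5, 3.2]
opening: 0.0539
gripper_force: 86.9
```

```bash
python3 s.py
```

```text
5.625 [0.535 0.063 0.164] yaw 51.15606397853654 [1.459 5.489 3.17 ] [ 0.861 -0.203 -0.261] 86.86279876452318 0.05385902784987112 0.631039892874427
```

>>> arm_command --pt "0 0 0 0.014" --pt "0 0 0 0.028"

```text
clock: 5.88
tool_pos: [0.5347, 0.0625, 0.1645]
ee_rot: [0.86, 0.51, 0.002, 0.0]
force: [0.8, 4.1, 4.2]
opening: 0.054
gripper_force: 87.0
```

```bash
python3 s.py
```

```text
5.875 [0.535 0.063 0.165] yaw 61.31836137110419 [0.801 4.067 4.195] [ 0.821  0.03  -0.109] 86.99575070681021 0.05395572006818671 0.45398464382033427
```

>>> arm_command --pt "0 0 0 0.008"

```text
clock: 6.0
tool_pos: [0.5346, 0.0625, 0.1645]
ee_rot: [0.847, 0.531, 0.002, 0.0]
force: [-0.5, 3.7, 4.7]
opening: 0.0541
gripper_force: 87.0
```

```bash
python3 s.py
```

```text
6.0 [0.535 0.062 0.165] yaw 64.1414423925506 [-0.492  3.744  4.685] [ 0.745  0.105 -0.148] 86.99647473702498 0.054089199931842975 0.4047499982955838
```

Free now at about 45° of turn. I'll feel for the stop in about 2.5° steps.

>>> arm_command --pt "0 0 0 0.008"

```text
clock: 6.12
tool_pos: [0.5346, 0.0625, 0.1645]
ee_rot: [0.834, 0.552, 0.002, 0.0]
force: [-0.3, 4.9, 5.7]
opening: 0.0544
gripper_force: 87.0
```

```bash
python3 s.py
```

```text
6.125 [0.535 0.062 0.164] yaw 67.00622078997921 [-0.336  4.898  5.722] [ 0.762  0.105 -0.121] 86.99663347837486 0.05444485614954323 0.35473977609253304
```

>>> arm_command --pt "0 0 0 0.006"

```text
clock: 6.25
tool_pos: [0.5345, 0.0625, 0.1645]
ee_rot: [0.823, 0.567, 0.002, 0.0]
force: [-0.5, 4.2, 4.8]
opening: 0.0541
gripper_force: 87.0
```

```bash
python3 s.py
```

```text
6.25 [0.535 0.062 0.165] yaw 69.1447073492982 [-0.461  4.163  4.835] [ 0.767  0.1   -0.166] 86.99730850850756 0.05412101295187323 0.31735025880181367
```

>>> arm_command --pt "0 0 0 0.006"

```text
clock: 6.38
tool_pos: [0.5345, 0.0626, 0.1645]
ee_rot: [0.813, 0.583, 0.002, 0.0]
force: [-0.4, 5.4, 4.9]
opening: 0.0543
gripper_force: 87.0
```

```bash
python3 s.py
```

```text
6.375 [0.535 0.063 0.165] yaw 71.30229631327262 [-0.401  5.387  4.881] [ 0.88   0.137 -0.128] 86.99763266049558 0.054319781524417375 0.27974579275045586
```

>>> arm_command --pt "0 0 0 0.006"

```text
clock: 6.5
tool_pos: [0.5345, 0.0626, 0.1645]
ee_rot: [0.801, 0.598, 0.002, 0.0]
force: [-1.2, 4.0, 5.1]
opening: 0.0537
gripper_force: 87.0
```

```bash
python3 s.py
```

```text
6.5 [0.534 0.063 0.165] yaw 73.46331271281642 [-1.204  3.992  5.128] [ 0.778  0.19  -0.131] 86.9974217654817 0.05365436235376409 0.24201836990461073
```

>>> arm_command --pt "0 0 0 0.006"

```text
clock: 6.62
tool_pos: [0.5345, 0.0626, 0.1645]
ee_rot: [0.79, 0.613, 0.002, 0.0]
force: [-0.5, 4.7, 5.3]
opening: 0.0543
gripper_force: 87.0
```

```bash
python3 s.py
```

```text
6.625 [0.534 0.063 0.164] yaw 75.62521425849904 [-0.505  4.728  5.291] [ 0.788  0.108 -0.141] 86.99630941904616 0.05426227925262126 0.20430877239877077
```

>>> arm_command --pt "0 0 0 0.006"

```text
clock: 6.75
tool_pos: [0.5345, 0.0626, 0.1645]
ee_rot: [0.778, 0.628, 0.002, 0.0]
force: [0.1, 4.5, 5.1]
opening: 0.0539
gripper_force: 87.0
```

```bash
python3 s.py
```

```text
6.75 [0.534 0.063 0.165] yaw 77.78180992167387 [0.092 4.521 5.059] [ 0.926  0.129 -0.139] 86.99717511542985 0.05394906936531911 0.16664665535421835
```

>>> arm_command --pt "0 0 0 0.006"

```text
clock: 6.88
tool_pos: [0.5344, 0.0626, 0.1645]
ee_rot: [0.766, 0.642, 0.002, 0.0]
force: [-0.6, 4.2, 5.0]
opening: 0.0539
gripper_force: 87.0
```

```bash
python3 s.py
```

```text
6.875 [0.534 0.063 0.165] yaw 79.94015460555346 [-0.608  4.173  5.028] [ 0.857  0.144 -0.171] 86.99750860756467 0.05393549160977617 0.12895064450252394
```

>>> arm_command --pt "0 0 0 0.006"

```text
clock: 7.0
tool_pos: [0.5344, 0.0627, 0.1645]
ee_rot: [0.754, 0.657, 0.002, 0.0]
force: [-1.2, 4.4, 4.7]
opening: 0.0542
gripper_force: 87.0
```

```bash
python3 s.py
```

```text
7.0 [0.534 0.063 0.164] yaw 82.09957719631937 [-1.154  4.444  4.678] [ 0.811  0.19  -0.126] 86.99727607414388 0.05416678544878849 0.09129117030464391
```

>>> arm_command --pt "0 0 0 0.006"

```text
clock: 7.12
tool_pos: [0.5342, 0.0627, 0.1645]
ee_rot: [0.742, 0.671, 0.002, 0.0]
force: [-1.9, 4.8, 6.1]
opening: 0.0538
gripper_force: 87.0
```

```bash
python3 s.py
```

```text
7.125 [0.534 0.063 0.164] yaw 84.25890258244547 [-1.923  4.823  6.139] [ 0.864  0.324 -0.216] 86.98956569533038 0.053803317188404566 0.053625222679201
```

>>> arm_command --pt "0 0 0 0.003"

```text
clock: 7.25
tool_pos: [0.534, 0.0628, 0.1645]
ee_rot: [0.735, 0.678, 0.002, -0.0]
force: [-1.7, 5.6, 6.0]
opening: 0.0541
gripper_force: 87.0
```

```bash
python3 s.py
```

```text
7.25 [0.534 0.063 0.164] yaw 85.3008628515414 [-1.723  5.569  6.006] [ 0.93   0.436 -0.202] 86.9878032818815 0.05410574157646605 0.03542237844946747
```

>>> arm_command --pt "0 0 0 0.003"

```text
clock: 7.38
tool_pos: [0.5337, 0.0629, 0.1644]
ee_rot: [0.729, 0.684, 0.002, -0.0]
force: [-3.2, 6.6, 6.1]
opening: 0.0539
gripper_force: 87.0
```

```bash
python3 s.py
```

```text
7.375 [0.534 0.063 0.164] yaw 86.36908931712854 [-3.161  6.605  6.059] [ 1.01   0.545 -0.233] 86.98338859110663 0.05386147393694963 0.01673357866968457
```

>>> arm_command --pt "0 0 0 0.003"

```text
clock: 7.5
tool_pos: [0.5335, 0.0631, 0.1644]
ee_rot: [0.723, 0.691, 0.002, -0.001]
force: [-3.1, 5.5, 6.0]
opening: 0.0542
gripper_force: 87.3
```

```bash
python3 s.py
```

```text
7.5 [0.534 0.063 0.164] yaw 87.432085636028 [-3.078  5.451  5.999] [ 1.021  0.571 -0.439] 87.2882776681945 0.05423112058542384 -0.0017945891958815407
```

The torque rose to 0.44 N m at 68° of turn, so that's the stop. I'll ease the twist slightly and begin to lift.

>>> arm_command --pt "0 0 0 -0.002" --pt "0 0 0.004 -0.002" --pt "0 0 0.008 -0.002"

```text
clock: 7.88
tool_pos: [0.533, 0.0629, 0.1675]
ee_rot: [0.727, 0.686, 0.001, -0.001]
force: [2.9, 5.6, -8.0]
opening: 0.0543
gripper_force: 86.2
```

```bash
python3 s.py
```

```text
7.875 [0.533 0.063 0.167] yaw 86.70152821425361 [ 2.9    5.638 -7.981] [ 0.891 -0.594 -0.174] 86.16329212407436 0.054303514761485205 0.010893262834500806
```

>>> arm_command --pt "0 0 0.003 0" --pt "0 0 0.003 0"

```text
clock: 8.12
tool_pos: [0.5332, 0.0621, 0.1708]
ee_rot: [0.727, 0.687, 0.001, -0.0]
force: [-0.4, 3.4, -1.0]
opening: 0.0543
gripper_force: 86.2
```

```bash
python3 s.py
```

```text
8.125 [0.533 0.062 0.171] yaw 86.73000005717843 [-0.358  3.393 -1.047] [ 0.664  0.001 -0.079] 86.20071110291974 0.05429697876138847 0.010569391110210378
```

It's coming free (the pull has dropped to 1 N). Continuing straight up.

>>> arm_command --pt "0 0 0.008 0" --pt "0 0 0.016 0" --pt "0 0 0.024 0" --pt "0 0 0.034 0" --pt "0 0 0.05 0" --pt "0 0 0.08 0" --pt "0 0 0.13 0" --pt "0 0 0.16 0"

```text
clock: 9.12
tool_pos: [0.5339, 0.0613, 0.2936]
ee_rot: [0.727, 0.687, 0.001, 0.001]
force: [-0.4, -0.7, -2.0]
opening: 0.0539
gripper_force: 86.2
```

```bash
python3 s.py; python3 - <<'E'
from h import *
c=cap('side');print(proj(c,manip.sense()['tool_pos']))
cv2.imwrite('pics/s3.png',cv2.cvtColor(c['img'],cv2.COLOR_RGB2BGR)[100:420,160:560])
E
```

```text
9.125 [0.534 0.061 0.294] yaw 86.72920311051234 [-0.413 -0.655 -1.957] [ 0.028 -0.026 -0.016] 86.22574391458329 0.05388785707237662 0.010410794785757283
[318.63260409 196.02010555]
```

View pics/s3.png

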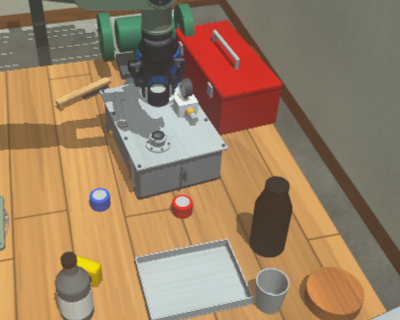

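The cap hangs upright in the gripper and the bare neck shows at about (158,140) in the crop. Now on to the tray.

>>> arm_command --pt "0 -0.05 0 0" --pt "0 -0.12 0 0" --pt "0 -0.19 0 0" --pt "0 -0.26 0 0" --pt "0 -0.33 0 0" --pt "0 -0.4 0 0" --pt "0 -0.46 0 0" --pt "0 -0.488 0 0"

```text
clock: 10.18
tool_pos: [0.5324, -0.3069, 0.29]
ee_rot: [0.728, 0.686, -0.0, -0.0]
force: [-0.7, 0.3, -2.4]
opening: 0.0537
gripper_force: 86.3
```

>>> arm_command --pt "0 0 -0.06 0" --pt "0 0 -0.13 0" --pt "0 0 -0.2 0" --pt "0 0 -0.26 0" --pt "0 0 -0.3 0" --pt "0 0 -0.32 0" --pt "0 0 -0.32 0"

```text
clock: 11.05
tool_pos: [0.5327, -0.3037, 0.0497]
ee_rot: [0.727, 0.687, -0.0, -0.001]
force: [0.8, 0.3, -1.4]
opening: 0.0539
gripper_force: 86.4
```

```bash
python3 s.py; python3 - <<'E'
from h import *
c=cap('side')
cv2.imwrite('pics/s4.png',cv2.resize(cv2.cvtColor(c['img'],cv2.COLOR_RGB2BGR)[260:440,240:480],None,fx=3,fy=3,interpolation=cv2.INTER_CUBIC))
E
```

```text
11.05 [ 0.533 -0.304  0.05 ] yaw 86.7595155281698 [ 0.809  0.266 -1.415] [ 0.03  -0.023 -0.001] 86.3599550451363 0.053871525063153486 -0.6028287262060391
```

View pics/s4.png

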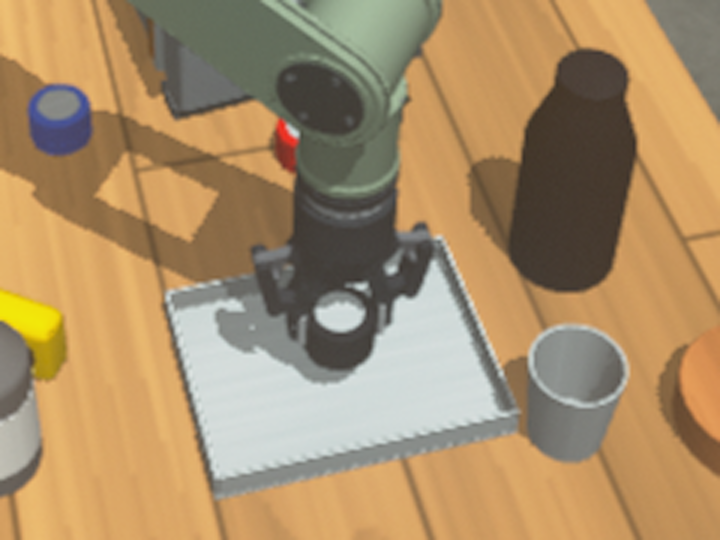

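The cap is over the middle of the tray, clear of the walls. Lowering until I feel contact.

>>> arm_command --pt "0 0 -0.016 0" --pt "0 0 -0.032 0" --pt "0 0 -0.044 0" --pt "0 0 -0.044 0"

```text
clock: 11.6
tool_pos: [0.5321, -0.3039, 0.0161]
ee_rot: [0.727, 0.687, -0.0, -0.001]
force: [0.3, 0.0, -1.5]
opening: 0.054
gripper_force: 86.4
```

>>> arm_command --pt "0 0 -0.002 0" --pt "0 0 -0.003 0" --pt "0 0 -0.003 0"

```text
clock: 11.98
tool_pos: [0.5333, -0.3047, 0.0155]
ee_rot: [0.727, 0.687, 0.0, 0.0]
force: [0.1, 0.4, -1.1]
opening: 0.054
gripper_force: 86.4
```

>>> arm_command --pt "0 0 -0.002 0" --pt "0 0 -0.003 0" --pt "0 0 -0.003 0"

```text
clock: 12.35
tool_pos: [0.533, -0.3045, 0.0129]
ee_rot: [0.727, 0.687, -0.0, -0.0]
force: [0.3, 0.2, -2.1]
opening: 0.0539
gripper_force: 86.4
```

>>> arm_command --pt "0 0 -0.002 0" --pt "0 0 -0.002 0"

```text
clock: 12.6
tool_pos: [0.5329, -0.3045, 0.0113]
ee_rot: [0.727, 0.687, -0.0, -0.0]
force: [0.4, 0.1, -1.9]
opening: 0.0538
gripper_force: 86.4
```

>>> arm_command --pt "0 0 -0.002 0" --pt "0 0 -0.002 0"

```text
clock: 12.85
tool_pos: [0.5331, -0.3046, 0.0111]
ee_rot: [0.727, 0.687, -0.0, -0.0]
force: [-1.8, 1.4, 4.7]
opening: 0.054
gripper_force: 87.5
```

Contact. Releasing gently.

>>> arm_command --pt "0 0 0 0" --pt "0 0 0 0" --force 20

```text
clock: 13.1
tool_pos: [0.5331, -0.3047, 0.0111]
ee_rot: [0.727, 0.687, -0.0, -0.0]
force: [-2.9, 2.5, 4.7]
opening: 0.054
gripper_force: 87.5
```

>>> arm_command --pt "0 0 0 0" --pt "0 0 0 0" --pt "0 0 0 0" --pt "0 0 0 0" --jaw 95

```text
clock: 13.6
tool_pos: [0.5331, -0.3046, 0.0099]
ee_rot: [0.727, 0.687, 0.0, -0.0]
force: [-1.0, -0.5, 0.4]
opening: 0.0814
gripper_force: 0.0
```

>>> arm_command --pt "0 0 0.03 0" --pt "0 0 0.08 0" --pt "0 0 0.15 0" --pt "0 0 0.22 0" --pt "0 0 0.3 0" --pt "0 0 0.3 0"

```text
clock: 14.35
tool_pos: [0.5365, -0.3071, 0.2429]
ee_rot: [0.727, 0.687, 0.001, 0.007]
force: [0.3, 0.4, 0.2]
opening: 0.0811
gripper_force: 0.0
```

```bash
python3 s.py; python3 - <<'E'
from h import *
c=cap('side')
cv2.imwrite('pics/s5.png',cv2.cvtColor(c['img'],cv2.COLOR_RGB2BGR)[130:460,160:560])
E
```

```text
14.35 [ 0.537 -0.307  0.243] yaw 86.73674470847631 [0.345 0.366 0.188] [ 0.047 -0.043 -0.005] 0.0 0.08106328432291816 -0.6028725076286364
```

View pics/s5.png

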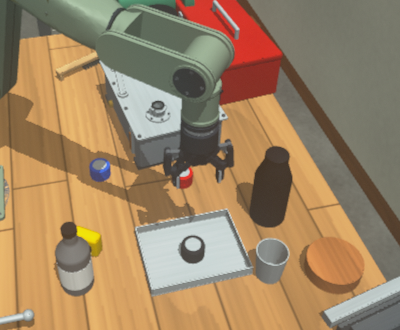

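The cap stands upright in the tray at crop (193,249), the gripper is clear, and nothing else has moved. Handing in.

>>> arm_command --pt "0 0 0 0" --pt "0 0 0 0"

```text
clock: 14.65
tool_pos: [0.532, -0.3037, 0.2324]
ee_rot: [0.727, 0.687, -0.0, -0.002]
force: [1.3, 0.5, -0.8]
opening: 0.0808
gripper_force: 0.0
```

```bash
python3 -c "from plant import manip; print(manip.job_done())"
```

```text
the job is handed in; nothing more can be done
None
```

The black cap was broken loose, turned gently to its stop (about 0.44 N m at about 68°), lifted straight off and set upright in the drip tray; the job was handed in at about 15 s, and no verdict was returned.

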